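Balance a weighted wand handle on a one-post rest

ROBOT

A 6-joint arm with a two-finger parallel gripper is mounted at the origin on a cart in front of the work surface, level with it; the furniture and walls round the work are solid. World frame = base frame: x ahead of the robot, y to its left, z up, the work surface at z = 0. Lengths are in m, angles in rad, forces in N, time in s.
With the tool pointing down it reaches from about 0.25 to 0.8 m from the base axis. Payload 3.9 kg.
Tool frame: the origin (TCP) lies at the very end of the fingers, on their centre line; the grasp point (between the pads) lies env.grip_point_offset behind it (env.grip_point_offset is the distance from the TCP to the grasp point, in m); z points along the fingers, y is the direction in which the jaws open and shut (so a half turn about z gives the same grasp; the last joint's range is limited). The gripper opens to 85 mm and grips with 20 to 120 N. Pads are 22 mm wide; open, the fingers measure 114 mm over their backs; the gripper's body (76 mm by 85 mm) begins 54 mm behind the grasp point. The pads swing forward as they close: fully open they stand 13 mm farther back than shut.
Start: joints at [-1.307, 0.26, -0.138, 1.173, 0, 1.571], TCP at [0.137, -0.507, 0.231] pointing down, gripper open.
Joint ranges: [-2.78, 2.78], [-0.83, 1.72], [-1.28, 1.37], [-1.9, 2.12], [-1.57, 1.48], [-3.14, 3.14]. Speed limits (rad/s): [2.57, 2.57, 3.14, 3.14, 3.14, 3.14].

INTERFACE

Orientations are given as a 3x3 rotation matrix whose columns are the frame's x, y, z axes.
In Python, from workcell import status, imaging, env gives the robot as it stands.
- The arm moves only by the tool step_arm, never from a script. Its argument "commands" is a list of rows, each a list of 2 entries, a list of its own where there are three numbers: the shift along the tool's x, y, z in cm, then the turn, a rotation vector about the tool's x, y, z in degrees. In form: [[[tx, ty, tz], [ax, ay, az]], ...]. A call has 1 to 10 rows; each row is the pose to reach, as a shift and turn from the pose commanded when the call began, along the tool's axes at that moment; what a row does not reach only later rows make up. A row lasts 1/10 s, in which the tool goes at most 50 mm and 8.59 degrees, less where a joint would pass 70% of its speed; a pose out of reach is approached as far as the arm can. A call with a gripper value outside its range is refused whole. "claw" is the opening, from -1 (shut) to 1 (fully open), set as the call begins (left out, the last holds). The fingers move at their own pace and stop on an object; the grip force is fixed at half the most. Time passes only in rows, so rows that repeat a pose let the fingers close. It gives the time, the measured TCP pose, the force and the opening at its end, in the units of the state.
- status.read_state(): the state, without advancing time (a new reading comes with each control period).
- imaging.snapshot(name): name is "side" or "top"; returns the picture (384x512x3 uint8, red, green, blue); there is no depth.
- imaging.calibration(name): a dict with "intrinsics" (3x3 intrinsics, pixels), "rvec" (rotation vector, rad) and "tvec" (3), from world to camera coordinates, as OpenCV has them. Camera axes: x right, y down, z forward; pixel columns grow to the right and rows downward; lengths in m; the calibration is good to about 2 mm. A picture is of the moment at which its call begins. calibration takes no time and is no camera call.
- env.sign_off(): hands the job in, once; it reports no verdict.
The state is a dict: "clock": time; "joint_positions": joint angles; "qvel": joint speeds; "tau": joint torques, N m; "tool_pos": TCP position; "eef_rot": TCP orientation; "contact_force": force on the tool from outside, world axes, zero at the start; "ft_torque": the same for the moment, N m; "opening": finger opening in m.
Only numpy, scipy, OpenCV 4.12 (cv2) and the standard library are available. Lean on these libraries where they do the work, as an engineer would, in place of code of your own. Each camera call takes 0.05 s, during which the arm holds its last target. There are 200 camera calls.

TASK

The blue wand handle has a steel core stuck somewhere along its inside, so it need not balance at its middle, and the balance point cannot be seen. Lift the handle at trial points to feel where it balances, then set it gently and level across the top of the one-post rest, so that it stays balanced there by itself, clear of everything else. Leave the tape, cup, tin and green peg where they are.

Things in the scene. Friction and masses are not known exactly. Their poses are not given: they have to be found in the camera images.
- handle_mid (a point): Centre (half-way along and up) of the loose blue wand handle: a rigid bar 320 mm long along its y axis, section 26 mm wide and 26 mm high, z up. Black square end caps, 34 mm wide and high and 24 mm long, carry it on the worktop: its centre then lies 17 mm, its underside 4 mm above the worktop.
- handle: The same handle, about 0.54 kg; origin 17 mm below its centre, same axes. The steel core inside is stuck at an unknown place and stays there however the handle is moved: the balance point lies up to 70 mm either side of the centre along y. Gripped away from it, the handle tips or loads the gripper with a moment.
- rest_top (a point): Centre of the small flat orange pad, 18 x 18 mm, on top of the one-post rest, 80 mm above the worktop (unloaded). It is springy: it sinks 0.4 mm per N, 5 mm at most (2 mm under the handle), then is hard. Narrower than the handle: fingers at the handle's sides pass beside it. The handle stays on only with its balance point within 9 mm of the pad's centre.
- rest: The one-post rest, fixed to the worktop: dark round foot 90 mm across and 8 mm high, steel post 12 mm thick, orange pad on top at 80 mm. Origin at the centre of the foot's underside, below the pad.
- tape: Black roll of tape lying flat, 58 mm across, 19 mm high; a bystander. Origin under its centre.
- dosing_cup: Pale round dosing cup, 66 mm across, 50 mm high; a bystander. Origin under its centre.
- tin: Grey tin box with shut lid, 70 x 114 x 37 mm; a bystander. Origin under its centre.
- peg_green: Green clothes peg, 15 x 72 x 12 mm; a bystander. Origin under its centre.
Things that resemble listed ones, but are neither listed nor needed, are in the scene too. Leave any pink look-alike of the rest alone.

How it is judged:
On the way:
1. the handle is lifted clear of the worktop in the fingers, level (height (world z) of handle_mid above 0.05 m and angle between handle's own z axis and vertical below 0.15 rad and contact force between handle and the fingers above 0.5 N), for 0.3 s.
At the end, for the whole second after the job is handed in: The handle lies by itself across the pad of the rest: carried by the rest, level within 0.06 rad (3.4 degrees), its centre 86 to 100 mm above the worktop, at rest and released (contact force between handle and rest above 3 N and angle between handle's own z axis and vertical below 0.06 rad and height (world z) of handle_mid between 0.086 and 0.1 m and linear speed of handle below 0.02 m/s and angular speed of handle below 0.1 rad/s and contact force between handle and the fingers below 0.1 N); the robot touches nothing.
It fails at once if the handle is pressed or dropped on the rest with more than 20 N (contact force between handle and rest above 20 N).
It fails at once if the tape is moved by more than 15 mm (distance of tape from where it was at the start of the episode above 0.015 m).
It fails at once if the dosing cup is moved by more than 15 mm (distance of dosing_cup from where it was at the start of the episode above 0.015 m).
It fails at once if the tin is moved by more than 15 mm (distance of tin from where it was at the start of the episode above 0.015 m).
It fails at once if the green peg is moved by more than 15 mm (distance of peg_green from where it was at the start of the episode above 0.015 m).
It also fails if it takes over 64 s, if anything falls off the work surface, if the arm or the gripper's body presses on something with over 40 N, if the wrist force passes 120 N, or if a joint passes its speed limit or range.

## Working session

There is one attempt and no reset: what is moved stays moved. The work goes in short steps, Python scripts to look and compute and a tool call to move; the robot and the scene stay as the last step left them, time stands still between calls to the robot, and variables do not carry over. Pictures are saved under pics/ and viewed, about 8 in all and at most 12, crops included, and the job is handed in when it is done.

Besides the shell and the picture viewer there is one more tool, called after "Call:" by a JSON object that holds its "fn" and its "kwargs". step_arm: Moves the arm, as the interface text tells. Its arguments: {"type":"object","properties":{"commands":{"type":"array","items":{"type":"array"}},"claw":{"type":"number"}},"required":["commands"]}

```bash
mkdir -p pics; ls; python3 - <<'E'
from workcell import status, imaging, env
import cv2,numpy as np
for n in("side","top"):
    cv2.imwrite(f"pics/{n}0.png",imaging.snapshot(n)[:,:,::-1]); c=imaging.calibration(n); print(n,c)
s=status.read_state(); print(s, env.grip_point_offset)
E
```

```text
pics
side {'intrinsics': array([[385.64518251,   0.        , 254.23726877],
       [  0.        , 385.64518251, 192.97084056],
       [  0.        ,   0.        ,   1.        ]]), 'rvec': array([ 1.4993841 , -2.17499906,  0.80643652]), 'tvec': array([0.19424347, 0.46113688, 0.94175493])}
top {'intrinsics': array([[380.87382194,   0.        , 258.17217283],
       [  0.        , 380.87382194, 192.42020821],
       [  0.        ,   0.        ,   1.        ]]), 'rvec': array([ 2.21058213, -2.18847263,  0.06935743]), 'tvec': array([-0.01399502,  0.56999771,  1.23500643])}
{'clock': 0.1, 'joint_positions': array([-1.30704194e+00,  2.60619062e-01, -1.39284338e-01,  1.17270505e+00,
       -2.79002796e-05,  1.57081843e+00]), 'qvel': array([ 3.19390035e-04, -4.18876034e-04,  3.20662917e-03, -1.04396517e-03,
       -1.55882066e-03, -4.37568570e-05]), 'tau': array([-1.70143999e-04, -4.06506765e+01,  2.54528135e+01,  1.00804190e-02,
        6.91225705e-05, -6.31249037e-06]), 'tool_pos': array([ 0.1366962 , -0.50623092,  0.23053101]), 'eef_rot': array([[ 9.65423739e-01,  2.60685164e-01, -4.99369083e-04],
       [ 2.60685641e-01, -9.65422167e-01,  1.74218467e-03],
       [-2.79402848e-05, -1.81212479e-03, -9.99998358e-01]]), 'contact_force': array([-0.58435316, -0.52243481, -0.27866398]), 'ft_torque': array([-0.00465041,  0.01057461, -0.00482484]), 'opening': 0.08523448604306925} 0.0187
```

View pics/top0.png

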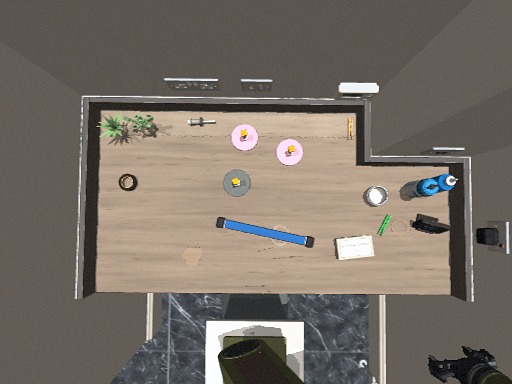

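View pics/side0.png

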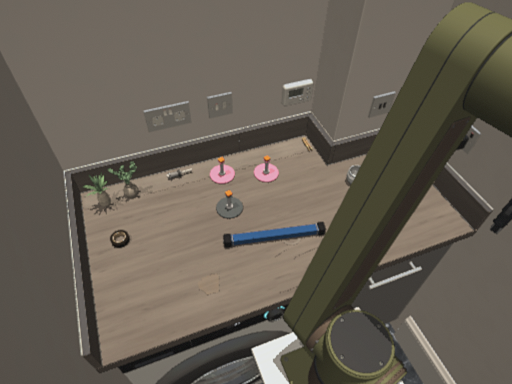

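The top view has three rests: two with pink feet at (245,137) and (290,151), and one with a dark foot at (237,183). The dark one fits the description. The blue handle runs from its caps at (221,222) to (309,241). I'll measure by colour and confirm in a crop.

```bash
cat > h.py <<'E'
import cv2,numpy as np
from workcell import status, imaging, env
def cam(n):
    c=imaging.calibration(n); return c["intrinsics"],cv2.Rodrigues(c["rvec"])[0],c["tvec"],c["rvec"]
def toz(n,uv,z):
    K,R,t,_=cam(n); d=R.T@np.linalg.inv(K)@[uv[0],uv[1],1]; o=-R.T@t
    return o+d*(z-o[2])/d[2]
def proj(n,p):
    K,R,t,r=cam(n); return cv2.projectPoints(np.float64(p).reshape(-1,3),r,t,K,None)[0].reshape(-1,2)
def tri(a,b):
    P=[cam(n)[0]@np.c_[cam(n)[1],cam(n)[2]] for n in("top","side")]
    X=cv2.triangulatePoints(P[0],P[1],np.float64(a).reshape(2,1),np.float64(b).reshape(2,1)).ravel(); return X[:3]/X[3]
def blobs(im,lo,hi,mn=6):
    m=cv2.inRange(cv2.cvtColor(im,cv2.COLOR_BGR2HSV),lo,hi)
    n,l,s,c=cv2.connectedComponentsWithStats(m)
    return [(c[i].round(1),s[i]) for i in range(1,n) if s[i,4]>=mn],l
E
python3 - <<'E'
from h import *
np.set_printoptions(precision=4,suppress=True)
im={n:cv2.imread(f"pics/{n}0.png") for n in("top","side")}
for n in im:
    print(n,"orange",*[(c,s[4]) for c,s in blobs(im[n],(5,150,150),(22,255,255),4)[0]])
    m=cv2.inRange(cv2.cvtColor(im[n],cv2.COLOR_BGR2HSV),(100,120,60),(125,255,255))
    k,l,s,c=cv2.connectedComponentsWithStats(m); 
    for i in np.argsort(-s[1:,4])[:2]+1:
        p=np.argwhere(l==i)[:,::-1].astype(np.float32); r=cv2.minAreaRect(p); print("blue",c[i],s[i],r)
a=im["top"][110:270,190:330]; b=im["side"][140:270,180:340]
cv2.imwrite("pics/crop1.png",np.hstack([cv2.resize(a,None,fx=2.8,fy=2.8,interpolation=2)[:448,:390],cv2.resize(b,(400,448))]))
E
```

```text
top orange
blue [264.5434 231.7172] [225 220  80  25 633] ((264.616455078125, 231.73895263671875), (80.47705078125, 7.840911388397217), 12.439562797546387)
blue [433.6971 184.9688] [416 174  39  22 416] ((434.6017150878906, 185.0062255859375), (16.554824829101562, 37.48991394042969), 75.0685806274414)
side orange (array([220.8, 159. ]), np.int32(20)) (array([266.6, 157.6]), np.int32(19)) (array([228.2, 192.6]), np.int32(29))
blue [274.2229 233.6471] [233 225  84  19 700] ((274.55853271484375, 233.94886779785156), (9.355533599853516, 83.20820617675781), 82.56858825683594)
blue [277.5 238. ] [276 238   4   1   4] ((277.5, 238.0), (3.0, 0.0), 180.0)
```

View pics/crop1.png

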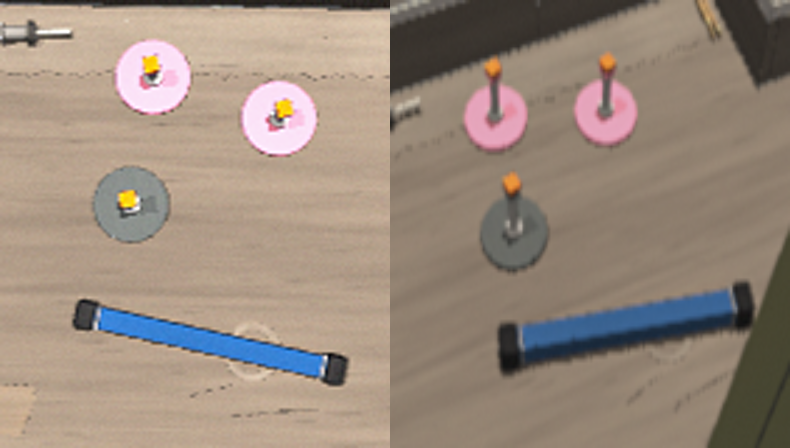

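The crop confirms the dark-footed rest, with its pad at about (235.7,182.1) in the top view. Next I'll compute positions.

```bash
python3 - <<'E'
from h import *
np.set_printoptions(precision=4,suppress=True)
im={n:cv2.imread(f"pics/{n}0.png") for n in("top","side")}
for c,s in blobs(im["top"],(18,150,170),(32,255,255),4)[0]: print("yel",c,s, toz("top",c,.08))
for c in[(220.8,159),(266.6,157.6),(228.2,192.6)]: print("side pad",toz("side",c,.078))
print("tri",tri((235.9,182.3),(228.4,192.3)))
# handle: caps (black) ends + blue by both cams
def hd(n):
    m=cv2.inRange(cv2.cvtColor(im[n],cv2.COLOR_BGR2HSV),(100,120,60),(125,255,255)); k,l,s,c=cv2.connectedComponentsWithStats(m)
    i=1+np.argmax(s[1:,4]); p=np.argwhere(l==i)[:,::-1].astype(np.float32); return p
for n,z in(("top",.026),("side",.02)):
    p=np.array([toz(n,q,z)[:2] for q in hd(n)]); r=cv2.minAreaRect((p*1000).astype(np.float32)); e,v=np.linalg.eigh(np.cov(p.T)); a=v[:,1]; a*=np.sign(a[1]); q=(p-p.mean(0))@a
    print(n,p.mean(0),"axis",a,"extent",q.min(),q.max(),r)
    mid=p.mean(0)+a*(q.min()+q.max())/2; print("mid",mid)
# feet ellipse centres (z=.008), top
for n,c in(("dark",(236.8,183)),("pinkL",(244.6,137.3)),("pinkR",(289.8,151.9))): print(n,toz("top",c,.008))
for n,u,z in(("tin",(355,247),.037),("cup",(376,196),.05),("peg",(384,225),.012),("tape",(128,182),.019)): print(n,toz("top",u,z))
E
```

```text
yel [243.5 132.4] [241 130   6   6  25] [0.7547 0.0402 0.08  ]
yel [291.  148.2] [289 146   5   6  25] [ 0.7065 -0.1091  0.08  ]
yel [235.2 180.6] [233 178   5   6  27] [0.6028 0.0643 0.08  ]
side pad [0.7516 0.0418 0.078 ]
side pad [ 0.7033 -0.1081  0.078 ]
side pad [0.5999 0.0662 0.078 ]
tri [0.5982 0.0639 0.0802]
top [ 0.4424 -0.03  ] axis [0.205  0.9788] extent -0.13047655620167323 0.13002631800215395 ((442.33038330078125, -30.233413696289062), (260.5073547363281, 25.28092384338379), 78.14175415039062)
mid [ 0.4423 -0.0302]
side [ 0.4393 -0.0282] axis [0.2047 0.9788] extent -0.1323413526597041 0.12834748524496897 ((437.81561279296875, -29.959518432617188), (260.6875915527344, 34.55895233154297), 78.14823150634766)
mid [ 0.4389 -0.0302]
dark [0.6009 0.0626 0.008 ]
pinkL [0.7536 0.0386 0.008 ]
pinkR [ 0.7064 -0.1121  0.008 ]
tin [ 0.3968 -0.3205  0.037 ]
cup [ 0.5607 -0.385   0.05  ]
peg [ 0.4673 -0.4229  0.012 ]
tape [0.5996 0.4171 0.019 ]
```

The pad is at about (0.600, 0.0645, 0.080): both views and the foot position agree. The handle's mid is about (0.442, -0.030), with its axis at 78.2°, and its width and length match the given sizes. Now I'll work out the first approach.

```bash
cat >> h.py <<'E'
from scipy.spatial.transform import Rotation as Ro
A=np.array([.205,.9788]); MID=np.array([.441,-.030])
def goal(pos,yaw=78.2):
    s=status.read_state(); R=s["eef_rot"]; y=np.radians(yaw); c,n=np.cos(y),np.sin(y)
    G=np.array([[c,n,0],[n,-c,0],[0,0,-1.]])
    print("t",s["clock"],"pos",s["tool_pos"].round(4),"shift cm",(R.T@(np.array(pos)-s["tool_pos"])*100).round(2),"rot deg",np.degrees(Ro.from_matrix(R.T@G).as_rotvec()).round(2))
    print("F",s["contact_force"].round(2),"M",s["ft_torque"].round(3),"Mtool",(R.T@s["ft_torque"]).round(3),"open",round(s["opening"],4))
E
python3 -c "
from h import *
goal([.441,-.03,.08])"
```

```text
t 0.1 pos [ 0.1367 -0.5062  0.2305] shift cm [ 41.79 -38.02  15.12] rot deg [-9.000e-02 -6.000e-02 -6.309e+01]
F [-0.58 -0.52 -0.28] M [-0.005  0.011 -0.005] Mtool [-0.002 -0.011  0.005] open 0.0852
```

Call:
{"fn": "step_arm", "kwargs": {"commands": [[[2,-1.8,0],[0,0,-3]],[[6,-5.4,0.5],[0,0,-10]],[[10,-9.1,1],[0,0,-16]],[[14,-12.7,1.5],[0,0,-22]],[[18,-16.4,2.5],[0,0,-28]],[[22,-20,3.5],[0,0,-34]],[[26,-23.6,5],[0,0,-40]],[[30,-27.3,6.5],[0,0,-46]],[[33,-30,8],[0,0,-51]],[[35,-31.8,9],[0,0,-54]]], "claw": 0.3}}

```text
clock: 1.1
tool_pos: [0.3891, -0.1122, 0.1432]
eef_rot: [[0.354, 0.935, 0.001], [0.935, -0.354, -0.0], [-0.0, 0.001, -1.0]]
contact_force: [1.1, -0.7, 0.5]
opening: 0.0552
```

```bash
python3 -c "
from h import *
goal([.441,-.03,.08])"
```

```text
t 1.1 pos [ 0.3891 -0.1122  0.1432] shift cm [9.53 1.94 6.32] rot deg [ 0.05  0.01 -8.92]
F [ 1.06 -0.73  0.52] M [-0.021 -0.053 -0.041] Mtool [-0.057 -0.001  0.041] open 0.0552
```

Call:
{"fn": "step_arm", "kwargs": {"commands": [[[3,0.6,2],[0,0,-4]],[[6,1.2,4],[0,0,-7]],[[8,1.6,5.5],[0,0,-8.9]],[[9.2,1.9,6.3],[0,0,-8.9]],[[9.2,1.9,6.3],[0,0,-8.9]],[[9.2,1.9,6.3],[0,0,-8.9]],[[9.2,1.9,6.3],[0,0,-8.9]]]}}

```text
clock: 1.8
tool_pos: [0.4388, -0.0357, 0.0812]
eef_rot: [[0.209, 0.978, 0.001], [0.978, -0.209, -0.0], [-0.0, 0.001, -1.0]]
contact_force: [-0.0, 0.2, 0.2]
opening: 0.0555
```

```bash
python3 -c "
from h import *
goal([.441,-.03,.006])
cv2.imwrite('pics/top1.png',imaging.snapshot('top')[:,:,::-1]);im=cv2.imread('pics/top1.png');cv2.imwrite('pics/s1.png',np.hstack([cv2.resize(im[180:280,190:330],None,fx=2.8,fy=2.8),cv2.resize(imaging.snapshot('side')[180:280,200:340,::-1],None,fx=2.8,fy=2.8)]))"
```

```text
t 1.8 pos [ 0.4388 -0.0357  0.0812] shift cm [0.61 0.09 7.52] rot deg [ 0.04  0.02 -0.28]
F [-0.   0.2  0.2] M [ 0.001 -0.037  0.006] Mtool [-0.036  0.009 -0.006] open 0.0555
```

View pics/s1.png

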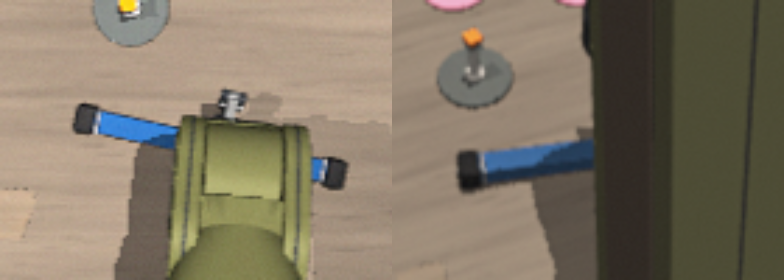

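The arm hides the middle of the handle, but its ends have not moved. I'll descend and close.

Call:
{"fn": "step_arm", "kwargs": {"commands": [[[0.3,0,2],[0,0,0]],[[0.6,0.1,4.5],[0,0,0]],[[0.6,0.1,6.5],[0,0,0]],[[0.6,0.1,7.4],[0,0,0]],[[0.6,0.1,7.4],[0,0,0]],[[0.6,0.1,7.4],[0,0,0]]]}}

```text
clock: 2.5
tool_pos: [0.4416, -0.0295, 0.0072]
eef_rot: [[0.208, 0.978, 0.001], [0.978, -0.208, -0.0], [0.0, 0.001, -1.0]]
contact_force: [0.1, 0.2, 0.7]
opening: 0.0557
```

Call:
{"fn": "step_arm", "kwargs": {"commands": [[[0,0,0],[0,0,0]],[[0,0,0],[0,0,0]],[[0,0,0],[0,0,0]],[[0,0,0],[0,0,0]],[[0,0,0],[0,0,0]],[[0,0,0],[0,0,0]]], "claw": -1}}

```text
clock: 3.1
tool_pos: [0.442, -0.0293, 0.0076]
eef_rot: [[0.208, 0.978, 0.002], [0.978, -0.208, -0.0], [0.0, 0.002, -1.0]]
contact_force: [0.2, -0.6, 6.7]
opening: 0.0246
```

```bash
python3 -c "
from h import *
goal([.441,-.03,.006])"
```

```text
t 3.1 pos [ 0.442  -0.0293  0.0076] shift cm [-0.09 -0.08  0.16] rot deg [ 0.11 -0.01 -0.18]
F [ 0.21 -0.58  6.73] M [-0.038  0.221  0.045] Mtool [ 0.208 -0.083 -0.045] open 0.0246
```

Call:
{"fn": "step_arm", "kwargs": {"commands": [[[0,0,-0.4],[0,0,0]],[[0,0,-1],[0,0,0]],[[0,0,-2],[0,0,0]],[[0,0,-3],[0,0,0]],[[0,0,-3],[0,0,0]],[[0,0,-3],[0,0,0]],[[0,0,-3],[0,0,0]],[[0,0,-3],[0,0,0]],[[0,0,-3],[0,0,0]],[[0,0,-3],[0,0,0]]]}}

```text
clock: 4.1
tool_pos: [0.4409, -0.0292, 0.0363]
eef_rot: [[0.208, 0.978, -0.001], [0.978, -0.208, 0.0], [-0.0, -0.001, -1.0]]
contact_force: [-0.2, 0.3, -6.2]
opening: 0.025
```

```bash
python3 -c "
from h import *
goal([.441,-.03,.006])
cv2.imwrite('pics/side2.png',imaging.snapshot('side')[:,:,::-1])
cv2.imwrite('pics/top2.png',imaging.snapshot('top')[:,:,::-1])
cv2.imwrite('pics/s2.png',np.hstack([cv2.resize(cv2.imread('pics/top2.png')[180:280,190:330],None,fx=2.8,fy=2.8),cv2.resize(cv2.imread('pics/side2.png')[180:280,200:340],None,fx=2.8,fy=2.8)]))
goal([.441,-.03,.006])"
```

```text
t 4.1 pos [ 0.4409 -0.0292  0.0363] shift cm [-0.08  0.03  3.03] rot deg [-0.03  0.   -0.19]
F [-0.17  0.25 -6.24] M [-0.153 -0.027 -0.042] Mtool [-0.059 -0.144  0.042] open 0.025
t 4.2 pos [ 0.4411 -0.0292  0.0364] shift cm [-0.08  0.01  3.04] rot deg [-0.02  0.   -0.19]
F [-0.87 -0.08 -4.92] M [-0.1    0.034 -0.015] Mtool [ 0.013 -0.105  0.015] open 0.0249
```

View pics/s2.png

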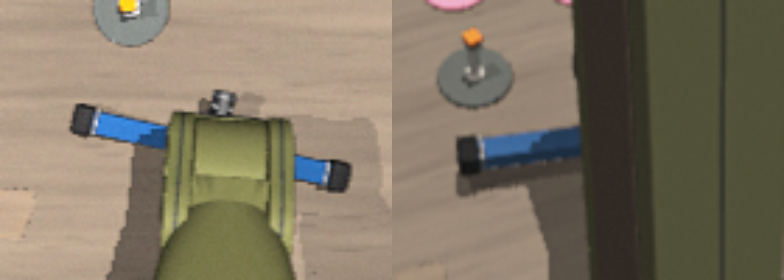

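```bash
cat >> h.py <<'E'
def feel(n=16):
    L=[]
    for i in range(n):
        imaging.snapshot("top"); s=status.read_state(); L.append(np.r_[s["contact_force"],s["eef_rot"].T@s["ft_torque"]])
    L=np.array(L); m=L.mean(0); print("t",s["clock"],"F,Mtool",m.round(3),"sem",(L.std(0)/n**.5).round(3),"d",m[4]/m[2],"d(5.3N)",-m[4]/5.3)
E
python3 -c "
from h import *
feel()"
```

```text
t 5.0 F,Mtool [-1.10e-02  7.80e-02 -5.48e+00 -9.00e-03 -1.51e-01 -3.00e-03] sem [0.087 0.118 0.118 0.007 0.006 0.007] d 0.027466069547546514 d(5.3N) 0.02839726251273435
```

Balance reads about +28 mm along tool x from the grip. I'll lower, open and check the empty-gripper bias while shifting, then regrip.

Call:
{"fn": "step_arm", "kwargs": {"commands": [[[0,0,1],[0,0,0]],[[0,0,2],[0,0,0]],[[0,0,2.6],[0,0,0]],[[0,0,2.8],[0,0,0]],[[0,0,2.9],[0,0,0]],[[0,0,2.9],[0,0,0]]]}}

```text
clock: 5.6
tool_pos: [0.4399, -0.0291, 0.0077]
eef_rot: [[0.208, 0.978, -0.002], [0.978, -0.208, 0.0], [-0.0, -0.002, -1.0]]
contact_force: [-3.7, -0.5, 2.9]
opening: 0.0249
```

Call:
{"fn": "step_arm", "kwargs": {"commands": [[[0,0,0],[0,0,0]],[[0,0,0],[0,0,0]],[[0,0,0],[0,0,0]],[[0,0,0],[0,0,0]],[[1,0,0],[0,0,0]],[[2.2,0,0],[0,0,0]],[[2.8,0,0],[0,0,0]],[[2.8,0,0],[0,0,0]],[[2.8,0,0],[0,0,0]]], "claw": 0.3}}

```text
clock: 6.5
tool_pos: [0.4469, -0.0014, 0.0075]
eef_rot: [[0.207, 0.978, -0.0], [0.978, -0.207, -0.0], [-0.0, -0.0, -1.0]]
contact_force: [-0.6, 0.5, -1.0]
opening: 0.0552
```

```bash
python3 -c "
from h import *
feel(10);goal([.4467,-.0018,.006])"
```

```text
t 7.0 F,Mtool [-0.126 -0.056  0.117 -0.016 -0.011 -0.008] sem [0.11  0.164 0.176 0.009 0.006 0.01 ] d -0.09263664574528102 d(5.3N) 0.002044672580289615
t 7.0 pos [ 0.4469 -0.0019  0.0075] shift cm [ 0.01 -0.02  0.15] rot deg [-0.   0.  -0.2]
F [-0.33 -0.09  0.28] M [ 0.    -0.004 -0.031] Mtool [-0.004  0.001  0.031] open 0.0554
```

Call:
{"fn": "step_arm", "kwargs": {"commands": [[[0,0,0],[0,0,0]],[[0,0,0],[0,0,0]],[[0,0,0],[0,0,0]],[[0,0,0],[0,0,0]],[[0,0,0],[0,0,0]],[[0,0,0],[0,0,0]]], "claw": -1}}

```text
clock: 7.6
tool_pos: [0.4468, -0.0018, 0.0077]
eef_rot: [[0.208, 0.978, -0.0], [0.978, -0.208, 0.0], [0.0, -0.0, -1.0]]
contact_force: [-2.4, 1.1, 5.4]
opening: 0.0247
```

Call:
{"fn": "step_arm", "kwargs": {"commands": [[[0,0,-0.4],[0,0,0]],[[0,0,-1],[0,0,0]],[[0,0,-2],[0,0,0]],[[0,0,-3.5],[0,0,0]],[[0,0,-5],[0,0,0]],[[0,0,-6],[0,0,0]],[[0,0,-6],[0,0,0]],[[0,0,-6],[0,0,0]],[[0,0,-6],[0,0,0]],[[0,0,-6],[0,0,0]]]}}

```text
clock: 8.6
tool_pos: [0.4462, -0.0018, 0.0669]
eef_rot: [[0.208, 0.978, -0.002], [0.978, -0.208, 0.0], [-0.0, -0.002, -1.0]]
contact_force: [0.2, 0.5, -6.0]
opening: 0.025
```

```bash
python3 -c "
from h import *
feel(20);goal([.4467,-.0018,.15])
cv2.imwrite('pics/side3.png',imaging.snapshot('side')[:,:,::-1])
cv2.imwrite('pics/top3.png',imaging.snapshot('top')[:,:,::-1])
cv2.imwrite('pics/s3.png',np.hstack([cv2.resize(cv2.imread('pics/top3.png')[160:280,190:330],None,fx=2.8,fy=2.8),cv2.resize(cv2.imread('pics/side3.png')[160:280,200:340],None,fx=2.8,fy=2.8)]))"
```

```text
t 9.6 F,Mtool [-7.800e-02  5.400e-02 -5.176e+00  3.000e-03 -1.000e-03  1.000e-03] sem [0.105 0.096 0.104 0.006 0.005 0.006] d 0.0001986663250152232 d(5.3N) 0.00019403406590667502
t 9.6 pos [ 0.447  -0.0018  0.0676] shift cm [-0.01 -0.02 -8.24] rot deg [ 0.   -0.   -0.19]
F [-0.38  0.12 -4.93] M [ 0.023  0.035 -0.022] Mtool [0.039 0.015 0.022] open 0.025
```

View pics/s3.png

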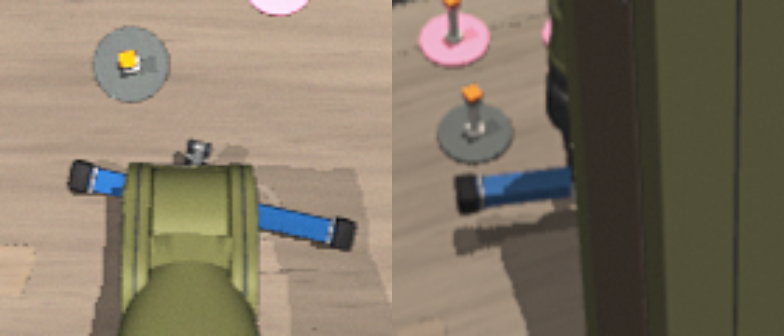

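Moment is now zero within about 1–2 mm, and the handle was lifted level at about 0.077 m. Next I'll raise it and carry it over the pad.

Call:
{"fn": "step_arm", "kwargs": {"commands": [[[0,0,-1],[0,0,0]],[[0,0,-3],[0,0,0]],[[0.5,0.7,-5],[0,0,0]],[[1.5,2.1,-6.2],[0,0,0]],[[3,4.2,-6.2],[0,0,0]],[[4.8,6.8,-6.2],[0,0,0]],[[6.6,9.3,-6.2],[0,0,0]],[[8.2,11.5,-6.2],[0,0,0]],[[9.2,12.9,-6.2],[0,0,0]],[[9.7,13.6,-6.2],[0,0,0]]]}}

```text
clock: 10.7
tool_pos: [0.6019, 0.0656, 0.1299]
eef_rot: [[0.207, 0.978, 0.001], [0.978, -0.207, 0.0], [0.001, 0.001, -1.0]]
contact_force: [0.6, -0.8, -5.9]
opening: 0.0244
```

Call:
{"fn": "step_arm", "kwargs": {"commands": [[[0,0,0],[0,0,0]],[[0,0,0],[0,0,0]],[[0,0,0],[0,0,0]],[[0,0,0],[0,0,0]],[[0,0,0],[0,0,0]]]}}

```text
clock: 11.2
tool_pos: [0.5995, 0.0645, 0.1297]
eef_rot: [[0.208, 0.978, -0.0], [0.978, -0.208, -0.0], [-0.0, -0.0, -1.0]]
contact_force: [-0.0, 0.3, -5.3]
opening: 0.0247
```

```bash
python3 -c "
from h import *
feel(16);goal([.600,.0645,.0837])
cv2.imwrite('pics/side4.png',imaging.snapshot('side')[:,:,::-1])
cv2.imwrite('pics/top4.png',imaging.snapshot('top')[:,:,::-1])
cv2.imwrite('pics/s4.png',np.hstack([cv2.resize(cv2.imread('pics/top4.png')[130:250,170:310],None,fx=2.8,fy=2.8),cv2.resize(cv2.imread('pics/side4.png')[130:250,170:310],None,fx=2.8,fy=2.8)]))"
```

```text
t 12.0 F,Mtool [-1.260e-01 -1.200e-02 -5.302e+00 -3.000e-03 -5.000e-03  1.300e-02] sem [0.138 0.109 0.177 0.007 0.007 0.01 ] d 0.0009093016788708313 d(5.3N) 0.0009095918984492735
t 12.0 pos [0.6001 0.0649 0.1295] shift cm [-0.04 -0.01  4.58] rot deg [-0.   -0.   -0.18]
F [-0.9   0.1  -6.79] M [ 0.001  0.026 -0.016] Mtool [ 0.026 -0.005  0.016] open 0.0249
```

View pics/s4.png

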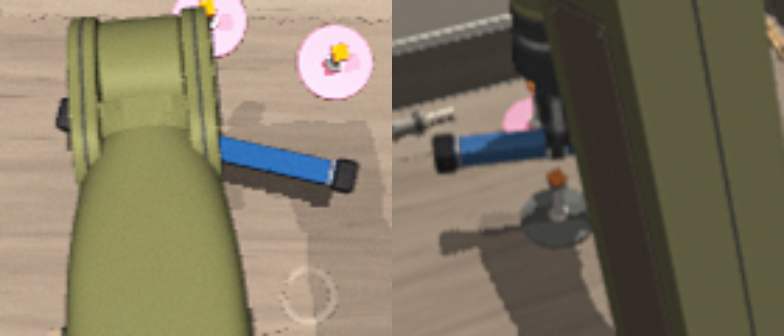

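The side view shows the handle level in the fingers, above the orange pad at crop (557,178). I'll lower slowly while watching the force.

Call:
{"fn": "step_arm", "kwargs": {"commands": [[[0,0,1],[0,0,0]],[[0,0,2.2],[0,0,0]],[[0,0,3.2],[0,0,0]],[[0,0,3.9],[0,0,0]],[[0,0,4.2],[0,0,0]],[[0,0,4.2],[0,0,0]],[[0,0,4.2],[0,0,0]]]}}

```text
clock: 12.8
tool_pos: [0.6004, 0.0649, 0.0878]
eef_rot: [[0.208, 0.978, 0.001], [0.978, -0.208, 0.0], [0.0, 0.0, -1.0]]
contact_force: [-0.5, -0.1, -5.1]
opening: 0.0253
```

Call:
{"fn": "step_arm", "kwargs": {"commands": [[[0,0,0.1],[0,0,0]],[[0,0,0.2],[0,0,0]],[[0,0,0.3],[0,0,0]],[[0,0,0.35],[0,0,0]],[[0,0,0.35],[0,0,0]],[[0,0,0.35],[0,0,0]]]}}

```text
clock: 13.4
tool_pos: [0.6001, 0.0649, 0.0841]
eef_rot: [[0.208, 0.978, -0.0], [0.978, -0.208, 0.0], [0.0, -0.0, -1.0]]
contact_force: [-0.7, 0.4, -4.8]
opening: 0.0248
```

```bash
python3 -c "
from h import *
feel(10);goal([.600,.0645,.0817])"
```

```text
t 13.9 F,Mtool [ 2.700e-02  3.000e-02 -5.512e+00  1.000e-03  5.000e-03 -2.000e-03] sem [0.182 0.13  0.193 0.006 0.007 0.01 ] d -0.0009151381898590126 d(5.3N) -0.0009516898186956481
t 13.9 pos [0.6001 0.0648 0.0841] shift cm [-0.03 -0.    0.24] rot deg [-0.    0.   -0.19]
F [-0.43  0.36 -5.78] M [ 0.007 -0.015  0.026] Mtool [-0.013  0.01  -0.026] open 0.0249
```

No contact yet, so I'll lower further in small steps.

Call:
{"fn": "step_arm", "kwargs": {"commands": [[[0,0,0.04],[0,0,0]],[[0,0,0.08],[0,0,0]],[[0,0,0.12],[0,0,0]],[[0,0,0.15],[0,0,0]],[[0,0,0.15],[0,0,0]]]}}

```text
clock: 14.4
tool_pos: [0.6002, 0.0649, 0.0828]
eef_rot: [[0.208, 0.978, 0.0], [0.978, -0.208, 0.0], [0.0, 0.0, -1.0]]
contact_force: [-0.7, -0.4, -3.7]
opening: 0.0246
```

```bash
python3 -c "
from h import *
feel(12);goal([.600,.0645,.0817])"
```

```text
t 15.0 F,Mtool [-0.648  0.284 -2.881  0.118 -0.038  0.014] sem [0.179 0.142 0.075 0.008 0.006 0.004] d 0.013159447101552094 d(5.3N) 0.00715346312367949
t 15.0 pos [0.6002 0.0649 0.0826] shift cm [-0.04 -0.01  0.09] rot deg [ 0.01 -0.   -0.19]
F [-0.78  0.83 -2.51] M [ 0.025  0.099 -0.005] Mtool [0.102 0.004 0.005] open 0.025
```

Call:
{"fn": "step_arm", "kwargs": {"commands": [[[0,0,0.03],[0,0,0]],[[0,0,0.06],[0,0,0]],[[0,0,0.1],[0,0,0]],[[0,0,0.1],[0,0,0]],[[0,0,0.1],[0,0,0]]]}}

```text
clock: 15.5
tool_pos: [0.6002, 0.0649, 0.0817]
eef_rot: [[0.208, 0.978, 0.0], [0.978, -0.208, 0.0], [0.0, 0.0, -1.0]]
contact_force: [-1.0, 0.8, -0.8]
opening: 0.0249
```

```bash
python3 -c "
from h import *
feel(12);goal([.600,.0645,.0817])"
```

```text
t 16.1 F,Mtool [-0.654 -0.235 -0.386  0.17  -0.045 -0.002] sem [0.145 0.142 0.148 0.011 0.007 0.005] d 0.11655237186844496 d(5.3N) 0.008489141058135597
t 16.1 pos [0.6002 0.0649 0.0816] shift cm [-0.04 -0.01 -0.01] rot deg [ 0.01 -0.01 -0.19]
F [-1.33 -0.2  -0.84] M [-0.019  0.114 -0.002] Mtool [ 0.107 -0.042  0.002] open 0.025
```

About 4.9 N of the weight now rests on the pad. The leftover moments agree with small sideways forces. I'll open slightly, then check.

Call:
{"fn": "step_arm", "kwargs": {"commands": [[[0,0,0],[0,0,0]],[[0,0,0],[0,0,0]],[[0,0,0],[0,0,0]],[[0,0,0],[0,0,0]],[[0,0,0],[0,0,0]],[[0,0,0],[0,0,0]],[[0,0,0],[0,0,0]],[[0,0,0],[0,0,0]]], "claw": 0.1}}

```text
clock: 16.9
tool_pos: [0.6001, 0.0649, 0.0815]
eef_rot: [[0.208, 0.978, -0.0], [0.978, -0.208, 0.0], [0.0, -0.0, -1.0]]
contact_force: [-0.4, -0.5, 0.0]
opening: 0.0468
```

```bash
python3 -c "
from h import *
feel(8);goal([.600,.0645,.0817])
cv2.imwrite('pics/side5.png',imaging.snapshot('side')[:,:,::-1])
cv2.imwrite('pics/top5.png',imaging.snapshot('top')[:,:,::-1])
cv2.imwrite('pics/s5.png',np.hstack([cv2.resize(cv2.imread('pics/top5.png')[130:250,170:310],None,fx=2.8,fy=2.8),cv2.resize(cv2.imread('pics/side5.png')[130:250,170:310],None,fx=2.8,fy=2.8)]))"
```

```text
t 17.3 F,Mtool [-0.098 -0.065 -0.136 -0.002 -0.004 -0.002] sem [0.131 0.176 0.124 0.008 0.007 0.005] d 0.026516208704231277 d(5.3N) 0.000681220726630162
t 17.3 pos [0.6001 0.0649 0.0816] shift cm [-0.04 -0.01 -0.01] rot deg [ 0.   -0.   -0.18]
F [-0.4   0.39  0.04] M [-0.014  0.019 -0.016] Mtool [ 0.016 -0.018  0.016] open 0.0468
```

View pics/s5.png

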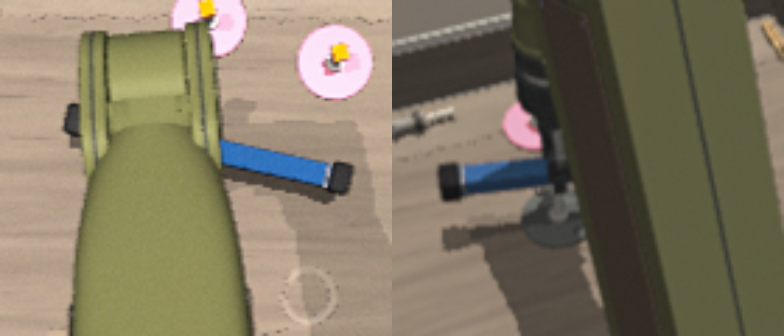

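The handle stays level after release, with no force on the tool. I'll retreat straight up.

Call:
{"fn": "step_arm", "kwargs": {"commands": [[[0,0,-0.3],[0,0,0]],[[0,0,-1],[0,0,0]],[[0,0,-2],[0,0,0]],[[0,0,-3.5],[0,0,0]],[[0,0,-5],[0,0,0]],[[0,0,-7],[0,0,0]],[[0,0,-9],[0,0,0]],[[0,0,-11],[0,0,0]],[[0,0,-12],[0,0,0]],[[0,0,-12],[0,0,0]]]}}

```text
clock: 18.4
tool_pos: [0.6015, 0.065, 0.2039]
eef_rot: [[0.208, 0.978, 0.004], [0.978, -0.208, 0.001], [0.001, 0.004, -1.0]]
contact_force: [-0.1, 0.1, 0.1]
opening: 0.0472
```

Call:
{"fn": "step_arm", "kwargs": {"commands": [[[0,-2,0],[0,0,0]],[[0,-5,0],[0,0,0]],[[0,-9,0],[0,0,0]],[[0,-13,0],[0,0,0]],[[0,-17,0],[0,0,0]],[[0,-19,0],[0,0,0]],[[0,-20,0],[0,0,0]],[[0,-20,0],[0,0,0]],[[0,-20,0],[0,0,0]],[[0,-20,0],[0,0,0]]]}}

```text
clock: 19.4
tool_pos: [0.4059, 0.1064, 0.2015]
eef_rot: [[0.208, 0.978, 0.001], [0.978, -0.208, 0.0], [0.0, 0.001, -1.0]]
contact_force: [-0.5, 0.4, 0.2]
opening: 0.0474
```

```bash
python3 -c "
from h import *
goal([.600,.0645,.0817])
cv2.imwrite('pics/side6.png',imaging.snapshot('side')[:,:,::-1])
cv2.imwrite('pics/top6.png',imaging.snapshot('top')[:,:,::-1])
cv2.imwrite('pics/s6.png',np.hstack([cv2.resize(cv2.imread('pics/top6.png')[130:250,170:310],None,fx=2.8,fy=2.8),cv2.resize(cv2.imread('pics/side6.png')[130:250,170:310],None,fx=2.8,fy=2.8)]))
goal([.600,.0645,.0817])"
```

```text
t 19.4 pos [0.4059 0.1064 0.2015] shift cm [-0.06 19.84 12.  ] rot deg [ 0.05 -0.01 -0.22]
F [-0.48  0.43  0.16] M [ 0.041  0.017 -0.01 ] Mtool [0.025 0.036 0.01 ] open 0.0474
t 19.5 pos [0.4056 0.1063 0.2014] shift cm [-0.04 19.88 11.98] rot deg [ 0.02  0.   -0.23]
F [-0.43 -0.35  0.2 ] M [-0.049 -0.003 -0.026] Mtool [-0.013 -0.047  0.026] open 0.0469
```

View pics/s6.png

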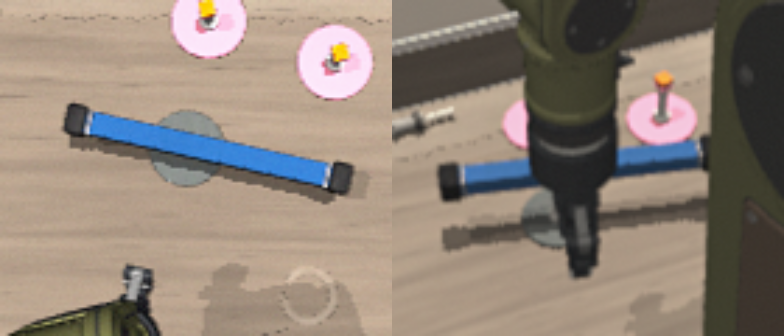

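The handle lies alone across the rest. Before handing in I'll check that it is level and still.

```bash
python3 -c "
from h import *
np.set_printoptions(precision=4,suppress=True)
o=lambda x,y:(x/2.8+170,y/2.8+130)
print(tri(o(76,120),o(451-392,181)),tri(o(341,178),o(708-392,154)))
a=imaging.snapshot('side').astype(int); b0=imaging.snapshot('top').astype(int)
for i in range(16): imaging.snapshot('top')
b=imaging.snapshot('side').astype(int); b1=imaging.snapshot('top').astype(int)
print(abs(a-b)[130:250,170:310].max(),abs(b0-b1)[130:250,170:310].max())
# bystanders vs start
c=cv2.imread('pics/top0.png')[:,:,::-1].astype(int)
for n,(u,v) in dict(tin=(355,247),cup=(376,196),peg=(384,225),tape=(128,182)).items(): print(n,abs(b1-c)[v-18:v+18,u-22:u+22].mean().round(2))
print(status.read_state()['clock'])
"
```

```text
[0.6245 0.1808 0.0884] [ 0.565  -0.1101  0.0817]
107 98
tin 2.44
cup 3.14
peg 3.28
tape 3.34
20.5
```

The level estimate is about 0.02 rad, within measuring error. The frame difference needs checking in case the handle is moving slowly.

```bash
python3 -c "
from h import *
def f(n):
    im=np.ascontiguousarray(imaging.snapshot(n)[130:250,170:310,::-1]); m=cv2.inRange(cv2.cvtColor(im,cv2.COLOR_BGR2HSV),(100,120,60),(125,255,255)); p=np.argwhere(m)[:,::-1].astype(np.float32)
    return im,np.r_[len(p),p.mean(0),cv2.fitLine(p,2,0,.01,.01).ravel()[:2]].round(3)
for k in range(4):
    a,ra=f('top'); b,rb=f('side'); print(ra,rb)
    if k:
        d=cv2.absdiff(a,a0); print('mean diff',d.mean().round(2),np.argwhere(d.max(2)>50)[:5].tolist())
    a0=a
    for i in range(8): imaging.snapshot('top')
import glob
x=cv2.imread('pics/top6.png')[130:250,170:310]; print(cv2.absdiff(x,a0).mean(), status.read_state()['clock'])
"
```

```text
[7.1400e+02 7.3821e+01 5.2765e+01 9.7600e-01 2.1600e-01] [ 4.5800e+02  6.7972e+01  5.9039e+01  9.9400e-01 -1.1100e-01]
[7.1400e+02 7.3849e+01 5.2759e+01 9.7600e-01 2.1600e-01] [ 4.5700e+02  6.7963e+01  5.9057e+01  9.9400e-01 -1.1200e-01]
mean diff 2.15 []
[7.1400e+02 7.3742e+01 5.2746e+01 9.7600e-01 2.1600e-01] [ 4.5700e+02  6.7963e+01  5.9057e+01  9.9400e-01 -1.1200e-01]
mean diff 2.13 []
[7.1200e+02 7.3663e+01 5.2726e+01 9.7600e-01 2.1600e-01] [ 4.5600e+02  6.8055e+01  5.9046e+01  9.9400e-01 -1.1200e-01]
mean diff 2.12 []
2.7558531746031747 22.5
```

The handle is still: its line and centroid stay constant, and the difference is image noise. Handing in.

```bash
python3 -c "
from h import *
env.sign_off()"
```

```text
the job is handed in; nothing more can be done
```

The handle is balanced by itself across the pad of the dark-footed rest, and I handed the job in at 22.5 s of the 64 s allowed.

**Finding the balance point:** I first lifted the handle at its middle. The moment there put the balance point about 28 mm towards the robot's left. I regripped there, and the moment dropped to zero within about 1–2 mm.

**Placing:** I carried the handle level to the rest, lowered it in millimetre steps until the pad held about 4.9 N, then opened the fingers and backed away.

**Last checks:**
- **Stillness:** the handle did not move over about 2 s of pictures. An earlier comparison showed a few strongly differing pixels (up to 107). The follow-up showed only image noise in the top view, and the handle's line stayed constant in both views.
- **Level:** the two ends triangulated to 88 and 82 mm high, a tilt of about 0.02 rad against the 0.06 limit. Their mean of 85 mm is just below the required 86–100 mm. I put that down to reading cap positions by eye, because the gripper height at release implies about 95 mm.
- **Moments at set-down:** with the handle on the pad but still gripped, the moment readings were larger than its balance could explain. I attributed that to small sideways forces, and they vanished on release.
- **Bystanders:** the tape, cup, tin and green peg look unmoved compared with the first picture, and I never went near the pink rests.

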